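Line up the cast towers by height on the ware board

TASK

Line the four loose model towers up on the ware board in order of height, stepping down from the big master tower that stands on one end of the board: the tallest of the four on the tile next to it, the shortest on the tile farthest from it. Stand each tower upright in the middle of its own tile, square with the tile, and set it down rather than dropping it. Do not knock any tower over, and leave the master tower and the glaze jar where they stand.

Things in the scene. Friction and masses are not known exactly. Their poses are not given: they have to be found in the camera images.
- four_storey: loose cream ceramic model tower, 155 mm high, four storeys: arched doors, three rows of windows. Square: foot 58 x 58 x 8 mm, shaft 46 mm wide, flat-sided battlemented parapet 52 x 52 mm at 131 to 155 mm above the foot (grip it there from above). Four like sides. About 250 g. On the table, robot's side of the board, turned any way. Origin: centre of underside; z up, x, y square to its faces.
- three_storey: loose cream ceramic model tower, 125 mm high, three storeys: doors, two rows of windows. Square: foot 58 x 58 x 8 mm, shaft 46 mm wide, flat-sided battlemented parapet 52 x 52 mm at 101 to 125 mm above the foot (grip it there from above). Four like sides. About 200 g. On the table, robot's side of the board, turned any way. Origin: centre of underside; z up, x, y square to its faces.
- two_storey: loose cream ceramic model tower, 95 mm high, two storeys: doors, one row of windows. Square: foot 58 x 58 x 8 mm, shaft 46 mm wide, flat-sided battlemented parapet 52 x 52 mm at 71 to 95 mm above the foot (grip it there from above). Four like sides. About 150 g. On the table, robot's side of the board, turned any way. Origin: centre of underside; z up, x, y square to its faces.
- gatehouse: loose cream ceramic model tower, 65 mm high, a single storey with doors only. Square: foot 58 x 58 x 8 mm, shaft 46 mm wide, flat-sided battlemented parapet 52 x 52 mm at 41 to 65 mm above the foot (grip it there from above). Four like sides. About 100 g. On the table, robot's side of the board, turned any way. Origin: centre of underside; z up, x, y square to its faces.
- tile_1: one of four identical brown fireclay tiles, 80 x 80 x 8 mm, fixed, in a row about 95 mm apart on a plywood ware board (640 x 140 x 20 mm) lying on the table. The names come in no particular order along the row. Origin: centre of its underside, 20 mm above the table; its upper face is 8 mm higher; x across the board, y along the row, z up.
- tile_2: one of four identical brown fireclay tiles, 80 x 80 x 8 mm, fixed, in a row about 95 mm apart on a plywood ware board (640 x 140 x 20 mm) lying on the table. The names come in no particular order along the row. Origin: centre of its underside, 20 mm above the table; its upper face is 8 mm higher; x across the board, y along the row, z up.
- tile_3: one of four identical brown fireclay tiles, 80 x 80 x 8 mm, fixed, in a row about 95 mm apart on a plywood ware board (640 x 140 x 20 mm) lying on the table. The names come in no particular order along the row. Origin: centre of its underside, 20 mm above the table; its upper face is 8 mm higher; x across the board, y along the row, z up.
- tile_4: one of four identical brown fireclay tiles, 80 x 80 x 8 mm, fixed, in a row about 95 mm apart on a plywood ware board (640 x 140 x 20 mm) lying on the table. The names come in no particular order along the row. Origin: centre of its underside, 20 mm above the table; its upper face is 8 mm higher; x across the board, y along the row, z up.
- master: bystander: the large cream master tower, 210 mm high, foot plate 70 x 70 mm, parapet 64 x 64 mm, 0.9 kg, standing loose on one end of the ware board in line with the tiles, about 112 mm from the nearest tile's centre; at either end. It marks the high end of the row. Origin: centre of its underside.
- glaze_jar: bystander: glaze jar with a white lid, 68 mm across and 85 mm high, 0.45 kg, standing loose on the other end of the ware board, about 112 mm from the nearest tile's centre. Origin: centre of its underside.
Mind the look-alikes: they are no part of the job. Leave any turquoise look-alike of the two_storey alone.

How it is judged:
By the outcome, as a careful person would: the job done as asked, in the order asked, and still so for the second after the job is handed in, with the robot touching nothing.
It also fails if it takes over 112 s, if anything falls off the work surface, if the arm or the gripper's body presses on something with over 40 N, if the wrist force passes 120 N, or if a joint passes its speed limit or range.

ROBOT

A 6-joint arm with a two-finger parallel gripper is mounted at the origin on the work surface. World frame = base frame: x ahead of the robot, y to its left, z up, the work surface at z = 0. Lengths are in m, angles in degrees, forces in N, time in s.
With the tool pointing down it reaches from about 0.25 to 0.775 m from the base axis. Payload 8.9 kg.
Tool frame: the origin (TCP) lies on the centre line of the jaws, within the pads' length; the fingertips stand 17 mm ahead of it and the grasp point (between the pads) lies 2 mm behind it; x points along the fingers, y is the direction in which the jaws open and shut, and the axes are right-handed (so a half turn about x gives the same grasp; the last joint's range is limited). The gripper opens to 85 mm and grips with 20 to 120 N. Pads are 22 mm wide; open, the fingers measure 114 mm over their backs; the gripper's body (76 mm by 85 mm) begins 54 mm behind the grasp point. The pads swing forward as they close: fully open they stand 13 mm farther back than shut.
Start: joints at [64.498, 16.656, -8.789, 64.555, 0, 82.019], TCP at [0.158, 0.501, 0.248] pointing down, gripper open.
Joint ranges: [-144.48, 144.48], [-52.06, 99.96], [-74.48, 78.29], [-112.23, 115.85], [-86.99, 84.42], [-180, 180]. Speed limits (degrees/s): [127.2, 127.2, 159.86, 180, 180, 180].

INTERFACE

Orientations are given as a 3x3 rotation matrix whose columns are the frame's x, y, z axes.
In Python, from workcell import robot gives the robot as it stands.
- The arm moves only by the shell command python3 -m creep 'ROWS' [FORCE]. ROWS is JSON, one flat list of numbers, 7 for each row, row after row: the turn, a rotation vector about the tool's x, y, z in units of 5 degrees (1.0 is 5 degrees), then the shift along the tool's x, y, z in cm, then the finger opening in cm, from 0 to 8.54. In form: [ax, ay, az, dx, dy, dz, gripper, ax, ay, az, dx, dy, dz, gripper, ...]. A call has 1 to 12 rows; each row shifts and turns the commanded pose from where the row before left it, along the tool's axes as they then stand; what a row does not reach is not made up. A row lasts 1/8 s, in which the tool goes at most 62.5 mm and 10.7 degrees, less where a joint would pass 70% of its speed; a pose out of reach is approached as far as the arm can. A call is refused whole if a number of a shift passes 6.25 or a number of a turn 1, either way. A call with a gripper value outside its range is refused whole. The fingers move at their own pace and stop on an object; FORCE is the grip in N (left out, the last holds). Time passes only in rows, so rows that do not move let the fingers close. It gives the time, the measured TCP pose, the force and the opening at its end, in the units of the state.
- robot.observe(): the state, without advancing time (a new reading comes with each control period).
- robot.get_image(name): name is "side" or "top" or "wrist"; returns the picture (420x560x3 uint8, blue, green, red); there is no depth.
- robot.camera_model(name): a dict with "mtx" (3x3 intrinsics, pixels), "k1" (the pictures are not rectified: a ray, as slopes to the right and down, at radius r is drawn at 1 + k1 r^2 times it, then the intrinsics apply), "world_to_cam" (4x4, takes a point from world to camera coordinates). Camera axes: x right, y up, looking along -z (the intrinsics and any distortion apply to the point x, -y, -z); pixel columns grow to the right and rows downward; lengths in m; the calibration is good to about 2 mm. A picture is of the moment at which its call begins: read the wrist's pose just before it. camera_model takes no time and is no camera call; for the wrist camera it gives the pose at the moment of the call.
- robot.hand_in(): hands the job in, once; it reports no verdict.
The state is a dict: "t": time; "qpos": joint angles; "joint_vel": joint speeds; "tau": joint torques, N m; "tool_pos": TCP position; "tool_rot": TCP orientation; "ft_force": force on the tool from outside, world axes, zero at the start; "wrist_torque": the same for the moment, N m; "width": finger opening in m.
Only numpy, scipy, OpenCV 4.12 (cv2) and the standard library are available. Lean on these libraries where they do the work, as an engineer would, in place of code of your own. Each camera call takes 0.05 s, during which the arm holds its last target.

## Working session

There is one attempt and no reset: what is moved stays moved. The work goes in short steps, Python scripts to look and compute and a shell command to move; the robot and the scene stay as the last step left them, time stands still between calls to the robot, and variables do not carry over. Pictures are saved under pics/ and viewed, and the job is handed in when it is done.

```bash
ls; mkdir -p pics; python3 - <<'E'
from workcell import robot
import cv2
s=robot.observe(); print(s)
for n in("top","side","wrist"):
    m=robot.camera_model(n); print(n,m)
    cv2.imwrite(f"pics/{n}0.png",robot.get_image(n))
E
```

```text
pics
{'t': 0.0, 'qpos': array([ 6.44966233e+01,  1.66864502e+01, -8.83086268e+00,  6.45532924e+01,
        1.06545935e-03,  8.20175832e+01]), 'joint_vel': array([ 0.06754655,  0.02336684, -0.04677407, -0.00202679, -0.01052914,
        0.05715565]), 'tau': array([ 1.28427280e-03, -5.37137640e+01,  3.31373513e+01,  1.58671016e-02,
       -1.92465741e-04, -7.11147749e-06]), 'tool_pos': array([0.15788002, 0.50027811, 0.24775609]), 'tool_rot': array([[-5.47365814e-04,  3.01054346e-01,  9.53606827e-01],
       [-1.10421296e-03,  9.53606207e-01, -3.01054783e-01],
       [-9.99999241e-01, -1.21777211e-03, -1.89543329e-04]]), 'ft_force': array([-0.37519586,  0.22941254, -0.35778215]), 'wrist_torque': array([-0.01574211, -0.03325983,  0.01802877]), 'width': 0.08541501864061242}
top {'mtx': array([[463.41349512,   0.        , 283.40958158],
       [  0.        , 463.41349512, 214.81284939],
       [  0.        ,   0.        ,   1.        ]]), 'k1': -0.05252540454936634, 'world_to_cam': array([[-0.00502241, -0.99995134,  0.00849065,  0.02936551],
       [ 0.99331639, -0.00400961,  0.11535365, -0
[... 448 characters left out ...]
006666, -0.1459177 ],
       [-0.17589538, -0.63623319,  0.75117784, -1.33855609],
       [ 0.        ,  0.        ,  0.        ,  1.        ]])}
wrist {'mtx': array([[376.67376564,   0.        , 282.74847143],
       [  0.        , 376.67376564, 212.66472448],
       [  0.        ,   0.        ,   1.        ]]), 'k1': -0.09253116130845133, 'world_to_cam': array([[ 3.00656281e-01,  9.53732221e-01, -8.06723993e-04,
        -5.24472105e-01],
       [-9.04714995e-01,  2.84936113e-01, -3.16705210e-01,
         4.08509376e-02],
       [-3.01822099e-01,  9.59492659e-02,  9.48523673e-01,
        -3.81029606e-01],
       [ 0.00000000e+00,  0.00000000e+00,  0.00000000e+00,
         1.00000000e+00]])}
```

View pics/top0.png

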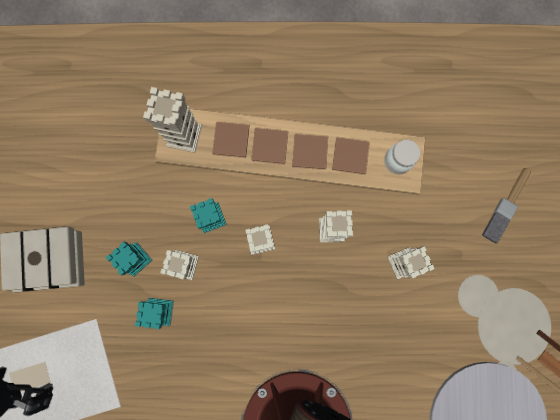

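View pics/side0.png

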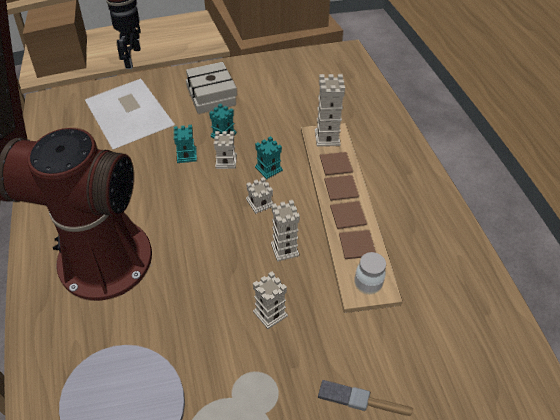

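View pics/wrist0.png

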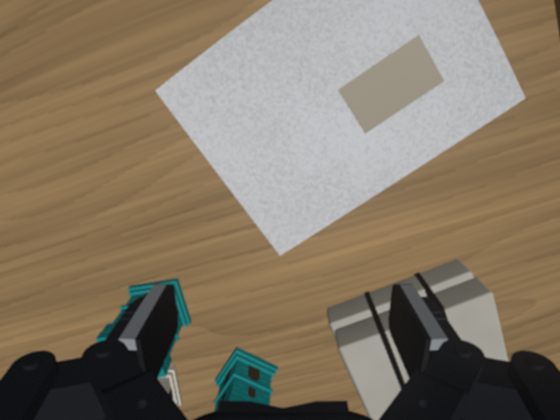

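The top view shows the master at (167,105) on the left end of the board, the tiles at (231,140), (270,146), (310,151) and (350,155), and the jar at (403,156). From the side view, the cream towers in the top view are two_storey (180,264), gatehouse (260,239), four_storey (338,225) and three_storey (412,262). There are three turquoise look-alikes to leave alone.

```bash
cat > h.py <<'E'
import numpy as np, cv2
from workcell import robot
def ray(m,px):
    K=m["mtx"];k=m["k1"];T=m["world_to_cam"]
    px=np.atleast_2d(np.float64(px))
    d=cv2.undistortPointsIter(px.reshape(-1,1,2),K,np.array([k,0,0,0.]),None,None,(3,50,1e-10)).reshape(-1,2)
    R=T[:3,:3];c=-R.T@T[:3,3]
    v=np.c_[d[:,0],-d[:,1],-np.ones(len(d))]@R
    return c,v
def onz(m,px,z):
    c,v=ray(m,px); return c+v*((z-c[2])/v[:,2:3])
def proj(m,P):
    P=np.atleast_2d(P);T=m["world_to_cam"];p=P@T[:3,:3].T+T[:3,3]
    s=np.c_[p[:,0]/-p[:,2],-p[:,1]/-p[:,2]];r2=(s**2).sum(1,keepdims=True)
    s=s*(1+m["k1"]*r2);K=m["mtx"]
    return s*[K[0,0],K[1,1]]+[K[0,2],K[1,2]]
E
python3 - <<'E'
from h import *
im=cv2.imread("pics/top0.png");m=robot.camera_model("top");print(ray(m,[280,210])[0])
hsv=cv2.cvtColor(im,cv2.COLOR_BGR2HSV)
for n,p in dict(two=(180,264),gate=(260,239),four=(338,225),three=(412,262)).items():
    print(n,onz(m,p,0.1))
def crop(x0,y0,x1,y1,f): return cv2.resize(im[y0:y1,x0:x1],None,fx=f,fy=f,interpolation=cv2.INTER_CUBIC)
a=[crop(x-27,y-27,x+27,y+27,7) for x,y in((180,264),(260,239),(338,225),(412,262))]
cv2.imwrite("pics/c0.png",np.vstack([np.hstack(a[:2]),np.hstack(a[2:])])[:, :])
# tiles
print(hsv[140,231],hsv[150,310],hsv[170,330],hsv[264,180])
mk=cv2.inRange(hsv,(0,60,60),(11,255,170));mk[:110]=0;mk[185:]=0
mk=cv2.morphologyEx(mk,cv2.MORPH_OPEN,np.ones((3,3)))
for c in cv2.findContours(mk,cv2.RETR_EXTERNAL,cv2.CHAIN_APPROX_NONE)[0]:
    if cv2.contourArea(c)<300: continue
    w=onz(m,c.reshape(-1,2),0.028)[:,:2].astype(np.float32)
    r=cv2.minAreaRect(w*1000);print("tile",np.round(r[0],1),np.round(r[1],1),round(r[2],1),np.round(w.mean(0)*1000,1),cv2.contourArea(c))
E
```

```text
[0.35973396 0.03691543 1.10178283]
two [[0.37033909 0.25097272 0.1       ]]
gate [[0.42357294 0.07872387 0.1       ]]
four [[ 0.45325296 -0.09078051  0.1       ]]
three [[ 0.37202105 -0.25018149  0.1       ]]
[ 11  97 134] [ 12  96 135] [ 17  93 192] [ 20  45 169]
```

View pics/c0.png

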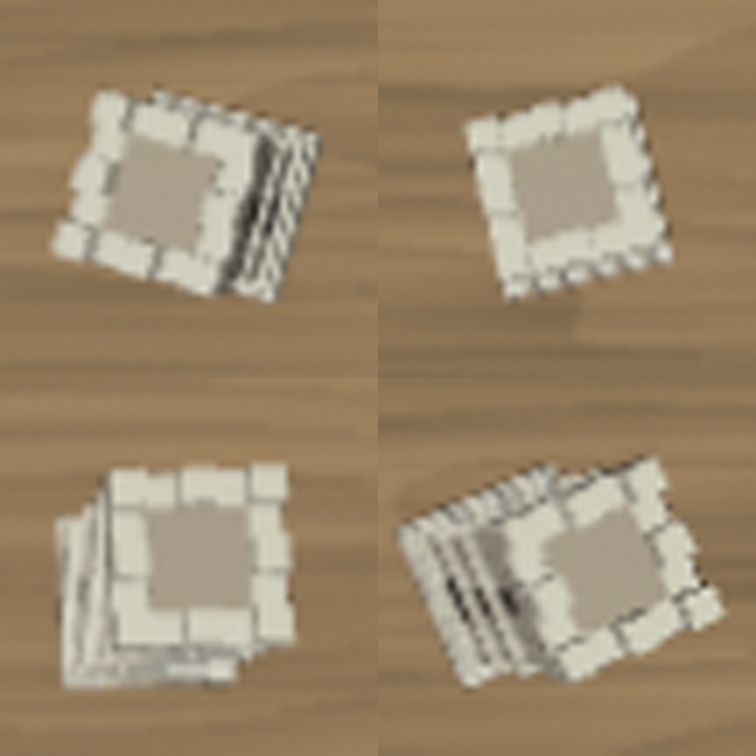

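```bash
cat > meas.py <<'E'
from h import *
import sys
T=dict(four=.155,three=.125,two=.095,gate=.065)
C=dict(two=(180,264),gate=(260,239),four=(338,225),three=(412,262))
def run(fn):
    im=cv2.imread(fn);m=robot.camera_model("top")
    im4=cv2.resize(im,None,fx=4,fy=4,interpolation=cv2.INTER_CUBIC)
    hsv=cv2.cvtColor(im4,cv2.COLOR_BGR2HSV)
    mk=((hsv[...,0]<14)&(hsv[...,2]<158)&(hsv[...,1]>75)).astype(np.uint8)
    mk=cv2.morphologyEx(mk,cv2.MORPH_OPEN,np.ones((9,9)))
    mk[:110*4]=0;mk[185*4:]=0;mk[:,:205*4]=0;mk[:,380*4:]=0
    for c in cv2.findContours(mk,cv2.RETR_EXTERNAL,cv2.CHAIN_APPROX_NONE)[0]:
        if cv2.contourArea(c)<4000: continue
        w=onz(m,(c.reshape(-1,2)+.5)/4-.5,0.028)[:,:2].astype(np.float32)
        r=cv2.minAreaRect(w*1000);print("tile",np.round(r[0],1),np.round(r[1],1),round(r[2],1))
    vis=[]
    for n,(x,y) in C.items():
        s=slice((y-27)*4,(y+27)*4),slice((x-27)*4,(x+27)*4)
        h=hsv[s]; b=im4[s]
        mk=((h[...,2]>192)&(h[...,1]<45)).astype(np.uint8)
        mk=cv2.morphologyEx(mk,cv2.MORPH_OPEN,np.ones((7,7)))
        cs=cv2.findContours(mk,cv2.RETR_EXTERNAL,cv2.CHAIN_APPROX_NONE)[0]
        c=np.vstack([q for q in cs if cv2.contourArea(q)>150])
        p=(c.reshape(-1,2)+[(x-27)*4,(y-27)*4]+.5)/4-.5
        w=onz(m,p,T[n])[:,:2].astype(np.float32)
        r=cv2.minAreaRect(w*1000);print(n,np.round(r[0],1),np.round(r[1],1),round(r[2],1))
        bx=proj(m,np.c_[cv2.boxPoints(r)/1000,np.full(4,T[n])]);bx=((bx+.5)*4-.5)-[(x-27)*4,(y-27)*4]
        b=b.copy();b[mk>0]=(0,0,255);cv2.polylines(b,[bx.astype(int)],True,(255,0,0),1);vis.append(b)
    cv2.imwrite(fn.replace(".png","v.png"),np.vstack([np.hstack(vis[:2]),np.hstack(vis[2:])]))
if __name__=="__main__": run(sys.argv[1])
E
python3 meas.py pics/top0.png
python3 - <<'E'
from h import *
s=robot.observe();R=s["tool_rot"];m=robot.camera_model("wrist")["world_to_cam"]
c=-m[:3,:3].T@m[:3,3];print("cam in tool",R.T@(c-s["tool_pos"]))
E
```

```text
tile [ 626.2 -132.7] [78.8 79.4] 82.0
tile [636.4 -36.3] [78.9 78.7] 85.4
tile [650.6  59.8] [78.9 79.1] 84.2
tile [666.5 152.3] [79.6 79. ] 84.1
two [370.  262.7] [52.2 50.9] 75.4
gate [428.5  81.8] [51. 53.] 13.0
four [452.  -86.1] [51.5 51.8] 1.9
three [ 371.6 -255.2] [51.9 52.7] 22.1
cam in tool [-1.26104347e-01 -7.46223142e-05 -8.21088002e-02]
```

View pics/top0v.png

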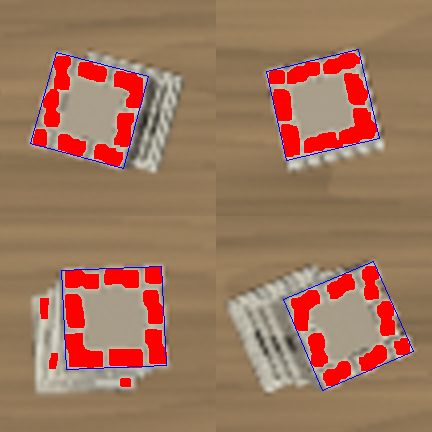

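```bash
python3 - <<'E'
from h import *
for n,rg in(("top",None),("side",None)):
    im=cv2.imread(f"pics/{n}0.png");m=robot.camera_model(n)
    im4=cv2.resize(im,None,fx=4,fy=4,interpolation=cv2.INTER_CUBIC)
    hsv=cv2.cvtColor(im4,cv2.COLOR_BGR2HSV)
    if n=="side": print(hsv[162*4,335*4],hsv[188*4,340*4],hsv[243*4,355*4],hsv[200*4,320*4])
    g=cv2.inRange(hsv,(0,75,40),(14,255,158))
    g=cv2.morphologyEx(g,cv2.MORPH_OPEN,np.ones((9,9)))
    for c in cv2.findContours(g,cv2.RETR_EXTERNAL,cv2.CHAIN_APPROX_NONE)[0]:
        w=onz(m,(c.reshape(-1,2)+.5)/4-.5,0.028)[:,:2].astype(np.float32)
        r=cv2.minAreaRect(w*1000)
        if not(70<r[1][0]<92 and 70<r[1][1]<92 and r[0][0]>550): continue
        # edge lines fit: angle per side
        print(n,np.round(r[0],1),np.round(r[1],1),round(r[2],1), "mom",np.round(w.mean(0)*1000,1))
    if n=="top":
        g=cv2.inRange(hsv,(14,60,170),(25,140,255))
        g=cv2.morphologyEx(g,cv2.MORPH_OPEN,np.ones((9,9)))
        c=max(cv2.findContours(g,cv2.RETR_EXTERNAL,cv2.CHAIN_APPROX_NONE)[0],key=cv2.contourArea)
        w=onz(m,(c.reshape(-1,2)+.5)/4-.5,0.020)[:,:2].astype(np.float32)
        r=cv2.minAreaRect(w*1000);print("board",r)
E
```

```text
top [ 626.2 -132.8] [80.1 80.5] 81.8 mom [ 626.2 -132.7]
top [636.7 -36.2] [79.6 80.6] 85.3 mom [636.4 -36.2]
top [650.7  59.9] [80.1 80.1] 83.8 mom [650.7  59.8]
top [666.5 152.4] [80.4 80.2] 84.2 mom [666.4 152.2]
board ((641.4046630859375, -23.830291748046875), (570.4219970703125, 138.63714599609375), 82.66211700439453)
[ 10  95 118] [ 12  92 116] [ 11  97 116] [ 17  89 163]
side [ 624.7 -134.7] [84.4 81.4] 81.9 mom [ 623.5 -132.1]
side [634.6 -38.1] [84.2 81.6] 84.9 mom [634.4 -38.7]
side [648.8  57.8] [85.4 81.5] 83.4 mom [648.8  57.5]
side [664.5 150.2] [85.6 81.7] 84.1 mom [664.3 149.4]
```

Both fixed cameras agree on the tiles to about 2 mm, and the tower tops come out at 52 mm as they should. The plan is four_storey first, with the jaws across the board and the wrist camera on the jar side. First move is over four_storey.

```bash
cat > go.py <<'E'
from h import *
import sys
x,y,z,yaw=map(float,sys.argv[1:5])
s=robot.observe();R=s["tool_rot"];p=s["tool_pos"]*1000
cy=np.degrees(np.arctan2(R[1,1],R[0,1]))
d=R.T@(np.array([x,y,z])-p)/10
dyaw=(yaw-cy+180)%360-180
print("t",round(s["t"],2),"tcp",p.round(1),"yaw",cy.round(2),"w",round(s["width"]*1000,1),"F",s["ft_force"].round(1),"q",s["qpos"].round(0))
print("shift cm (tool xyz)",d.round(2),"norm",np.linalg.norm(d).round(2),"ax units",round(-dyaw/5,2),"tilt",np.degrees(R[2,1]).round(2),np.degrees(R[2,2]).round(2))
E
python3 -m creep '[0,0,0,0,-3.92,3.81,8.5, 0,0,0,0,-3.92,3.81,8.5, 0,0,0,0,-3.92,3.81,8.5, 0,0,0,0,-3.92,3.81,8.5, 0,0,0,0,-3.92,3.81,8.5, 0,0,0,0,-3.92,3.81,8.5, 0,0,0,0,-3.92,3.81,8.5, 0,0,0,0,-3.92,3.81,8.5, 0,0,0,0,-3.92,3.81,8.5, 0,0,0,0,-3.92,3.81,8.5, 0,0,0,0,-3.92,3.81,8.5, 0,0,0,0,-3.92,3.81,8.5]'
python3 go.py 452 -86.1 248 181.9
```

```text
t: 1.65
tool_pos: [0.4529, -0.0874, 0.2482]
tool_rot: [[0.0, 0.301, 0.953], [0.0, 0.953, -0.301], [-1.0, 0.0, 0.0]]
ft_force: [1.2, 0.2, 0.2]
width: 0.085
t 1.65 tcp [452.9 -87.4 248.2] yaw 72.46 w 85.0 F [1.2 0.2 0.2] q [-20.  10. -18.  62.   0.  -2.]
shift cm (tool xyz) [ 0.02  0.1  -0.12] norm 0.16 ax units -21.89 tilt 0.01 0.0
```

```bash
python3 -m creep '[-1,0,0,0,0,0,8.5, -1,0,0,0,0,0,8.5, -1,0,0,0,0,0,8.5, -1,0,0,0,0,0,8.5, -1,0,0,0,0,0,8.5, -1,0,0,0,0,0,8.5, -1,0,0,0,0,0,8.5, -1,0,0,0,0,0,8.5, -1,0,0,0,0,0,8.5, -1,0,0,0,0,0,8.5, -1,0,0,0,0,0,8.5, -1,0,0,0,0,0,8.5]' >/dev/null
python3 -m creep '[-1,0,0,0,0,0,8.5, -1,0,0,0,0,0,8.5, -1,0,0,0,0,0,8.5, -1,0,0,0,0,0,8.5, -1,0,0,0,0,0,8.5, -1,0,0,0,0,0,8.5, -1,0,0,0,0,0,8.5, -1,0,0,0,0,0,8.5, -1,0,0,0,0,0,8.5, -0.89,0,0,0,0,0,8.5, 0,0,0,0,0,0,8.5]'>/dev/null
python3 go.py 452 -86.1 137 181.9
python3 - <<'E'
from h import *
m=robot.camera_model("wrist");im=robot.get_image("wrist")
P=[[.452+a*.026,-.0861+b*.026,.155] for a in(-1,1) for b in(-1,1)]
for q in proj(m,P): cv2.circle(im,tuple(q.round().astype(int).tolist()),3,(0,0,255),1)
cv2.imwrite("pics/w1.png",im)
E
```

```text
t 4.53 tcp [452.3 -85.5 248.1] yaw -178.1 w 85.0 F [-0.3  0.9  0.3] q [ -20.   10.  -18.   62.   -0. -112.]
shift cm (tool xyz) [11.11  0.02 -0.06] norm 11.11 ax units -0.0 tilt 0.02 0.01
```

View pics/w1.png

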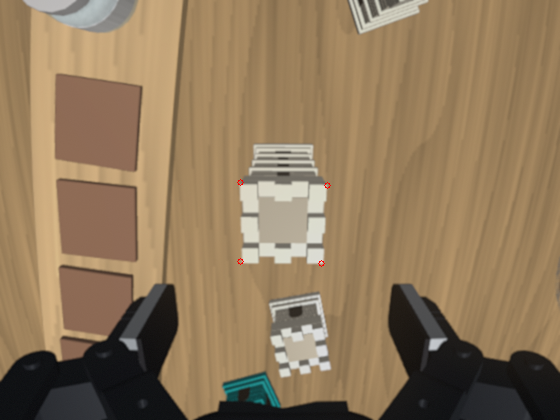

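The wrist view confirms four_storey: its parapet corners are near (241,181), (327,183), (241,262) and (325,262), and they match the prediction to about 2 px. I'll descend and grip.

```bash
python3 -m creep '[0,0,0,2.5,0,-0.03,8.5, 0,0,0,2.5,0,-0.03,8.5, 0,0,0,2.5,0,0,8.5, 0,0,0,2,0,0,8.5, 0,0,0,1.2,0,0,8.5, 0,0,0,0.41,0,0,8.5, 0,0,0,0,0,0,4.8, 0,0,0,0,0,0,4.8, 0,0,0,0,0,0,4.8,0,0,0,0,0,0,4.8,0,0,0,0,0,0,4.8]' 40
python3 go.py 452 -86.1 137 181.9
```

```text
t: 5.95
tool_pos: [0.4528, -0.0864, 0.1379]
tool_rot: [[0.001, -0.999, -0.034], [-0.001, -0.034, 0.999], [-1.0, -0.001, -0.001]]
ft_force: [-1.4, 0.5, 6.8]
width: 0.0514
t 5.95 tcp [452.8 -86.4 137.9] yaw -178.08 w 51.4 F [-1.4  0.5  6.8] q [ -20.   15.  -29.   46.   -0. -112.]
shift cm (tool xyz) [0.09 0.08 0.03] norm 0.13 ax units 0.0 tilt -0.06 -0.03
```

```bash
python3 -m creep '[0,0,0,-0.8,0,0,4.8, 0,0,0,-1.8,0,0,4.8, 0,0,0,-2.5,0,0,4.8, 0,0,0,-2,0,0,4.8, 0,0,0,-1,0,0,4.8, 0,0,0,0,0,0,4.8]'
python3 go.py 665.8 151.3 219 174.2
```

```text
t: 6.7
tool_pos: [0.4527, -0.0863, 0.2186]
tool_rot: [[0.001, -0.999, -0.034], [-0.0, -0.034, 0.999], [-1.0, -0.001, -0.0]]
ft_force: [0.3, 0.0, -2.5]
width: 0.0514
t 6.7 tcp [452.7 -86.3 218.6] yaw -178.07 w 51.4 F [ 0.3  0.  -2.5] q [ -20.   11.  -21.   58.    0. -112.]
shift cm (tool xyz) [ -0.03 -22.1   23.03] norm 31.91 ax units 1.55 tilt -0.05 -0.02
```

```bash
python3 -m creep '[0,0,0,0,-1.6,1.7,4.8, 0,0,0,0,-3,3.1,4.8, 0,0,0,0,-3,3.1,4.8, 0,0,0,0,-3,3.1,4.8, 0,0,0,0,-3,3.1,4.8, 0,0,0,0,-3,3.1,4.8, 0,0,0,0,-3,3.1,4.8, 0,0,0,0,-2.5,2.7,4.8, 0.5,0,0,0,0,0,4.8, 0.55,0,0,0,0,0,4.8, 0.5,0,0,0,0,0,4.8, 0,0,0,0,0,0,4.8]'
python3 go.py 665.8 151.3 165.9 174.2
python3 - <<'E'
from h import *
m=robot.camera_model("wrist");im=robot.get_image("wrist")
cv2.imwrite("pics/w2.png",im)
cv2.imwrite("pics/t2.png",robot.get_image("top"))
E
```

```text
t: 8.2
tool_pos: [0.6651, 0.1511, 0.2168]
tool_rot: [[-0.002, -0.995, 0.101], [-0.0, 0.101, 0.995], [-1.0, 0.002, -0.0]]
ft_force: [-0.2, -0.2, -2.3]
width: 0.0513
t 8.2 tcp [665.1 151.1 216.8] yaw 174.2 w 51.3 F [-0.2 -0.2 -2.3] q [  7.  35.  16.  71.   0. -78.]
shift cm (tool xyz) [ 5.09 -0.08  0.03] norm 5.09 ax units -0.0 tilt 0.11 -0.02
```

View pics/w2.png

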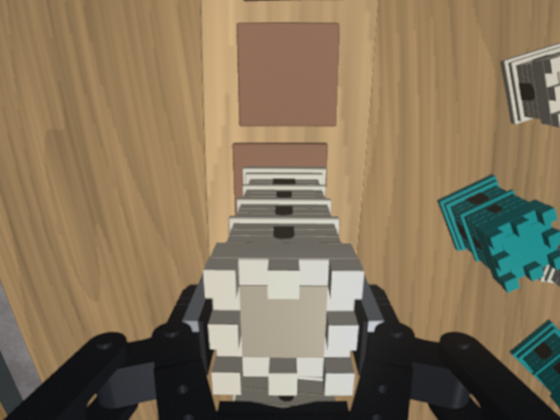

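View pics/t2.png

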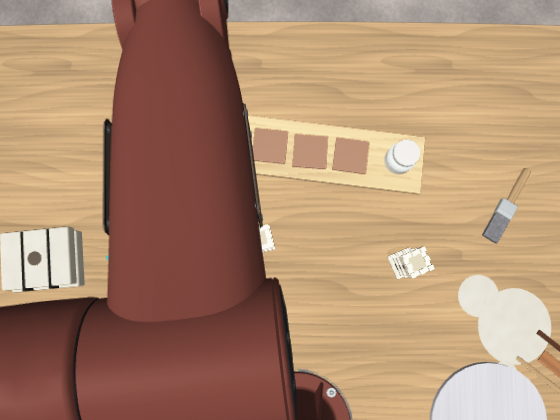

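The four_storey hangs upright in the jaws, its foot edge at (243–326, 172), above the first tile at (233–327, 145). The tile looks slightly off to the left, so I'll measure that.

```bash
python3 - <<'E'
from h import *
im=cv2.imread("pics/w2.png");m=robot.camera_model("wrist")
hsv=cv2.cvtColor(im,cv2.COLOR_BGR2HSV);print(hsv[70,290],hsv[155,285])
g=cv2.inRange(hsv,(0,70,40),(13,255,165));g=cv2.morphologyEx(g,cv2.MORPH_OPEN,np.ones((5,5)))
g[:, :200]=0;g[:,400:]=0
for c in cv2.findContours(g,cv2.RETR_EXTERNAL,cv2.CHAIN_APPROX_NONE)[0]:
    if cv2.contourArea(c)<600: continue
    w=onz(m,c.reshape(-1,2),0.028)[:,:2].astype(np.float32)*1000
    r=cv2.minAreaRect(w);print(cv2.boundingRect(c),np.round(r[0],1),np.round(r[1],1),round(r[2],1))
# held foot front edge: row ~172, cols 243..326, at foot top height
z=.2168-.1379
print("foot far edge ends",onz(m,[[243,171],[326,171]],z+.008).round(4))
E
```

```text
[ 11  99 144] [ 11  97 144]
(233, 144, 94, 54) [665.7 137.5] [46.1 78.4] 84.2
(238, 23, 101, 103) [651.4  60.7] [78.5 78.7] 84.2
foot far edge ends [[0.6893 0.1224 0.0869]
 [0.632  0.1282 0.0869]]
```

```bash
python3 -m creep '[0,0,0,1,-0.1,0.05,4.8, 0,0,0,1.5,-0.12,0,4.8, 0,0,0,1.2,0,0,4.8, 0,0,0,0.7,0,0,4.8, 0,0,0,0.3,0,0,4.8, 0,0,0,0.1,0,0,4.8,0,0,0,0,0,0,4.8]'
python3 go.py 667.3 151.4 165.9 174.2
```

```text
t: 9.18
tool_pos: [0.668, 0.1514, 0.1706]
tool_rot: [[0.001, -0.995, 0.101], [0.0, 0.101, 0.995], [-1.0, -0.001, 0.0]]
ft_force: [-0.3, 0.4, -1.7]
width: 0.0511
t 9.18 tcp [668.  151.4 170.6] yaw 174.18 w 51.1 F [-0.3  0.4 -1.7] q [  7.  37.  12.  65.  -0. -78.]
shift cm (tool xyz) [ 0.47  0.07 -0.01] norm 0.47 ax units -0.0 tilt -0.03 0.01
```

```bash
python3 -m creep '[0,0,0,0.2,0.03,0,4.8, 0,0,0,0.12,0.03,0,4.8, 0,0,0,0.08,0,0,4.8, 0,0,0,0,0,0,4.8]'
python3 go.py 667.3 151.4 165.9 174.2
```

```text
t: 9.68
tool_pos: [0.6672, 0.1515, 0.1662]
tool_rot: [[0.0, -0.995, 0.101], [0.0, 0.101, 0.995], [-1.0, -0.0, 0.0]]
ft_force: [-0.5, -0.5, -2.3]
width: 0.0512
t 9.68 tcp [667.2 151.5 166.2] yaw 174.18 w 51.2 F [-0.5 -0.5 -2.3] q [  7.  37.  11.  64.   0. -78.]
shift cm (tool xyz) [ 0.03 -0.01 -0.01] norm 0.03 ax units -0.0 tilt -0.0 0.0
```

```bash
python3 -m creep '[0,0,0,0.05,0,0,4.8, 0,0,0,0.05,0,0,4.8, 0,0,0,0,0,0,4.8]'
python3 go.py 667.3 151.4 165.9 174.2
```

```text
t: 10.05
tool_pos: [0.6672, 0.1516, 0.1661]
tool_rot: [[0.001, -0.995, 0.101], [0.0, 0.101, 0.995], [-1.0, -0.001, 0.0]]
ft_force: [-3.2, 0.4, 5.0]
width: 0.0516
t 10.05 tcp [667.2 151.6 166.1] yaw 174.18 w 51.6 F [-3.2  0.4  5. ] q [  7.  37.  11.  64.   0. -78.]
shift cm (tool xyz) [ 0.02 -0.01 -0.01] norm 0.02 ax units -0.0 tilt -0.03 0.01
```

It's in contact at 5 N, so I'll release and rise.

```bash
python3 -m creep '[0,0,0,0,0,0,6, 0,0,0,0,0,0,8.5, 0,0,0,0,0,0,8.5, 0,0,0,0,0,0,8.5, 0,0,0,-0.8,0,0,8.5, 0,0,0,-2.5,0,0,8.5, 0,0,0,-3,0,0,8.5, 0,0,0,-2.5,0,0,8.5, 0,0,0,-1,0,0,8.5, 0,0,0,0,0,0,8.5]'
python3 go.py 371.6 -255.2 264 202.1
python3 - <<'E'
from h import *
cv2.imwrite("pics/w3.png",robot.get_image("wrist"));cv2.imwrite("pics/s3.png",robot.get_image("side"))
E
```

```text
t: 11.3
tool_pos: [0.6675, 0.1515, 0.2636]
tool_rot: [[0.001, -0.995, 0.101], [0.0, 0.101, 0.995], [-1.0, -0.001, 0.0]]
ft_force: [-0.1, -0.3, -0.4]
width: 0.0852
t 11.3 tcp [667.5 151.5 263.6] yaw 174.18 w 85.2 F [-0.1 -0.3 -0.4] q [  7.  35.  22.  77.  -0. -78.]
shift cm (tool xyz) [ -0.07  25.31 -43.46] norm 50.29 ax units -5.58 tilt -0.05 0.01
```

View pics/w3.png

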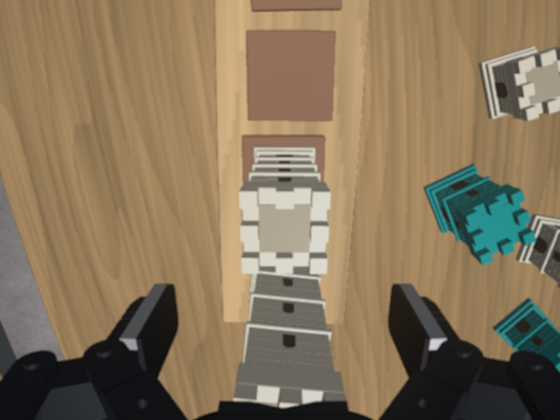

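View pics/s3.png

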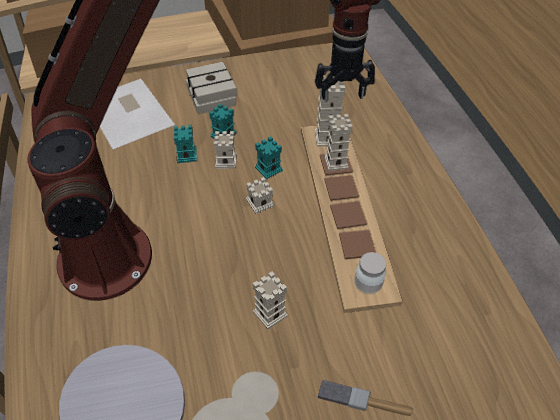

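Four_storey stands centred on its tile: its foot spans columns 250–317 on a tile spanning 243–325. Next is three_storey.

```bash
python3 -m creep '[0,0,0,0,1.1,-1.9,8.5, 0,0,0,0,2.2,-3.8,8.5, 0,0,0,0,2.2,-3.8,8.5, 0,0,0,0,2.2,-3.8,8.5, 0,0,0,0,2.2,-3.8,8.5, 0,0,0,0,2.2,-3.8,8.5, 0,0,0,0,2.2,-3.8,8.5, 0,0,0,0,2.2,-3.8,8.5, 0,0,0,0,2.2,-3.8,8.5, 0,0,0,0,2.2,-3.8,8.5, 0,0,0,0,2.2,-3.8,8.5, 0,0,0,0,2.2,-3.56,8.5]'>/dev/null
python3 -m creep '[-0.9,0,0,1,0,0,8.5, -1,0,0,1,0,0,8.5, -1,0,0,1,0,0,8.5, -1,0,0,1,0,0,8.5, -1,0,0,1,0,0,8.5, -0.68,0,0,0,0,0,8.5, 0,0,0,0,0,0,8.5]'>/dev/null
python3 go.py 371.6 -255.2 107 202.1
python3 - <<'E'
from h import *
m=robot.camera_model("wrist");im=robot.get_image("wrist")
a=np.radians(22.1);u=np.array([np.cos(a),np.sin(a)]);v=np.array([-u[1],u[0]])
P=[[*(np.array([.3716,-.2552])+i*.026*u+j*.026*v),.125] for i in(-1,1) for j in(-1,1)]
for q in proj(m,P): cv2.circle(im,tuple(q.round().astype(int).tolist()),3,(0,0,255),1)
cv2.imwrite("pics/w4.png",im)
E
```

```text
t 13.78 tcp [ 371.  -254.8  212.4] yaw -157.94 w 85.2 F [ 0.6 -0.3 -0.6] q [ -44.   10.  -23.   57.    0. -156.]
shift cm (tool xyz) [10.54 -0.05 -0.08] norm 10.54 ax units -0.01 tilt 0.04 0.08
```

View pics/w4.png

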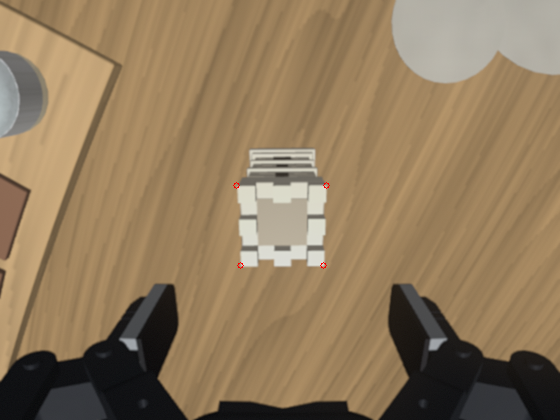

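The three_storey is square with the jaws, its corners at (238,184), (327,184), (241,266) and (326,266), within about 2 px of prediction. Descend and grip.

```bash
python3 -m creep '[0,0,0,2,-0.03,-0.04,8.5, 0,0,0,2.5,0,-0.04,8.5, 0,0,0,2.5,0,0,8.5, 0,0,0,2,0,0,8.5, 0,0,0,1.1,0,0,8.5, 0,0,0,0.44,0,0,8.5, 0,0,0,0,0,0,4.8, 0,0,0,0,0,0,4.8, 0,0,0,0,0,0,4.8,0,0,0,0,0,0,4.8,0,0,0,0,0,0,4.8]' 40 >/dev/null
python3 go.py 371.6 -255.2 107 202.1
python3 -m creep '[0,0,0,-0.8,0,0,4.8, 0,0,0,-1.8,0,0,4.8, 0,0,0,-2.5,0,0,4.8, 0,0,0,-2,0,0,4.8, 0,0,0,-1,0,0,4.8, 1,0,0,0,0,0,4.8, 1,0,0,0,0,0,4.8, 1,0,0,0,0,0,4.8, 1,0,0,0,0,0,4.8, 1,0,0,0,0,0,4.8, 0.68,0,0,0,0,0,4.8, 0,0,0,0,0,0,4.8]' >/dev/null
python3 go.py 651.2 59 187 173.7
```

```text
t 15.2 tcp [ 372.4 -256.4  108.5] yaw -157.92 w 51.3 F [-1.9  0.2  6.1] q [ -44.   17.  -32.   41.   -0. -156.]
shift cm (tool xyz) [0.15 0.03 0.14] norm 0.21 ax units -0.0 tilt -0.03 -0.08
t 16.7 tcp [ 371.8 -255.7  188.6] yaw 173.7 w 51.3 F [ 0.9  0.3 -2.2] q [ -44.   11.  -25.   53.    0. -128.]
shift cm (tool xyz) [  0.16 -24.32  34.34] norm 42.08 ax units 0.0 tilt 0.03 0.02
```

```bash
python3 -m creep '[0,0,0,0,-1.2,1.7,4.8, 0,0,0,0,-2.15,3.03,4.8, 0,0,0,0,-2.15,3.03,4.8, 0,0,0,0,-2.15,3.03,4.8, 0,0,0,0,-2.15,3.03,4.8, 0,0,0,0,-2.15,3.03,4.8, 0,0,0,0,-2.15,3.03,4.8, 0,0,0,0,-2.15,3.03,4.8, 0,0,0,0,-2.15,3.03,4.8, 0,0,0,0,-2.15,3.03,4.8, 0,0,0,0,-2.15,3.03,4.8, 0,0,0,0,-1.6,2.35,4.8]'>/dev/null
python3 -m creep '[0,0,0,0,0,0,4.8, 0,0,0,0,0,0,4.8]'>/dev/null
python3 go.py 651.2 59.5 136.5 173.7
cat > tile.py <<'E'
from h import *
import sys
fn=sys.argv[1];m=robot.camera_model("wrist");im=robot.get_image("wrist");cv2.imwrite(fn,im)
hsv=cv2.cvtColor(im,cv2.COLOR_BGR2HSV)
g=cv2.inRange(hsv,(0,70,40),(13,255,165));g=cv2.morphologyEx(g,cv2.MORPH_OPEN,np.ones((5,5)))
g[:, :180]=0;g[:,400:]=0;g[260:]=0
for c in cv2.findContours(g,cv2.RETR_EXTERNAL,cv2.CHAIN_APPROX_NONE)[0]:
    if cv2.contourArea(c)<600: continue
    w=onz(m,c.reshape(-1,2),0.028)[:,:2].astype(np.float32)*1000
    r=cv2.minAreaRect(w);print("tile",cv2.boundingRect(c),np.round(r[0],1),np.round(r[1],1),round(r[2],1))
E
python3 tile.py pics/w5.png
```

```text
t 18.45 tcp [650.8  58.5 188.3] yaw 173.73 w 51.5 F [-1.1  0.9 -2.3] q [ -1.  33.   7.  65.  -0. -85.]
shift cm (tool xyz) [ 5.18 -0.04  0.11] norm 5.18 ax units 0.01 tilt 0.07 -0.02
tile (231, 148, 102, 32) [648.3  31.8] [23.8 78.4] 86.2
tile (230, 10, 112, 116) [637.  -35.4] [78.6 78.6] 85.4
```

View pics/w5.png

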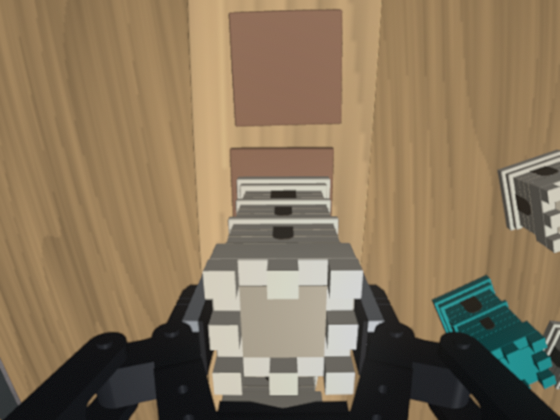

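```bash
python3 - <<'E'
from h import *
im=cv2.imread("pics/w5.png");m=robot.camera_model("wrist")
for r in (180,181,182,183):
    v=im[r,225:345].max(1).astype(int)
    i=np.where(v>175)[0]+225; print(r,i.min(),i.max())
print(onz(m,[[236.5,179],[331.5,179]],.0878).round(4))
E
```

```text
180 225 344
181 225 344
182 225 344
183 225 344
[[0.6754 0.0279 0.0878]
 [0.617  0.0343 0.0878]]
```

```bash
python3 -m creep '[0,0,0,1,-0.08,0.05,4.8, 0,0,0,1.5,-0.06,0.02,4.8, 0,0,0,1.2,0,0,4.8, 0,0,0,0.8,0,0,4.8, 0,0,0,0.3,0,0,4.8, 0,0,0,0.1,0,0,4.8,0,0,0,0,0,0,4.8]'>/dev/null
python3 go.py 652 59.2 136.5 173.7
```

```text
t 19.38 tcp [653.   59.3 140.1] yaw 173.68 w 51.4 F [ 0.5 -0.  -1.6] q [ -1.  35.   3.  59.  -0. -85.]
shift cm (tool xyz) [ 0.36  0.1  -0.03] norm 0.38 ax units -0.0 tilt -0.03 -0.0
```

```bash
python3 -m creep '[0,0,0,0.15,0.03,0,4.8, 0,0,0,0.1,0.02,0,4.8, 0,0,0,0.05,0,0,4.8, 0,0,0,0.05,0,0,4.8, 0,0,0,0,0,0,4.8]'>/dev/null
python3 go.py 652 59.2 136.5 173.7
```

```text
t 20.0 tcp [652.3  59.4 136.6] yaw 173.68 w 51.4 F [-2.3  0.4  2.6] q [ -1.  35.   3.  58.   0. -85.]
shift cm (tool xyz) [ 0.01  0.03 -0.03] norm 0.04 ax units -0.0 tilt -0.01 0.0
```

Contact felt. Release, rise and check.

```bash
python3 -m creep '[0,0,0,0.03,0,0,4.8, 0,0,0,0,0,0,6, 0,0,0,0,0,0,8.5, 0,0,0,0,0,0,8.5, 0,0,0,0,0,0,8.5, 0,0,0,-0.8,0,0,8.5, 0,0,0,-2.5,0,0,8.5, 0,0,0,-3,0,0,8.5, 0,0,0,-2.5,0,0,8.5, 0,0,0,-1,0,0,8.5, 0,0,0,0,0,0,8.5]'>/dev/null
python3 tile.py pics/w6.png
python3 - <<'E'
from h import *
cv2.imwrite("pics/s6.png",robot.get_image("side"))
E
python3 go.py 370 262.7 234 165.4
```

```text
tile (240, 139, 89, 44) [648.9  40.3] [38.8 78.3] 84.5
tile (240, 20, 96, 99) [637.  -35.4] [78.6 78.4] 85.3
t 21.48 tcp [651.9  59.4 233. ] yaw 173.68 w 84.8 F [-0.4  0.1  0. ] q [ -1.  32.  12.  71.  -0. -85.]
shift cm (tool xyz) [-0.06 30.26 17.1 ] norm 34.76 ax units 1.66 tilt 0.08 -0.01
```

View pics/w6.png

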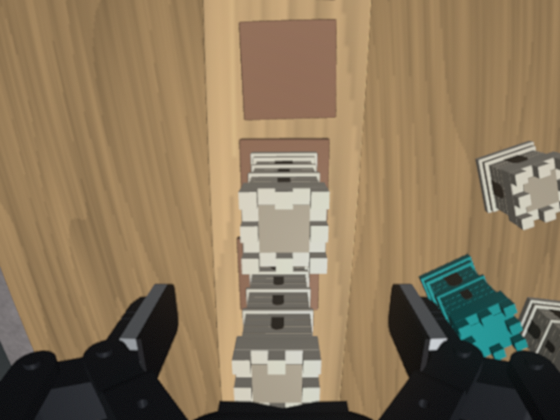

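View pics/s6.png

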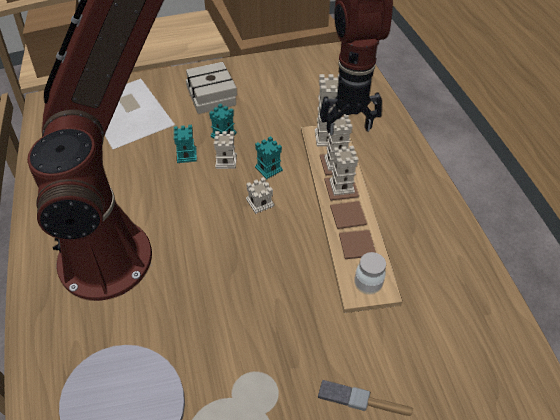

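Three_storey stands centred: its foot spans 250–318 on a tile spanning 240–329. Next is two_storey.

```bash
python3 -m creep '[0,0,0,0,1.8,1,8.5, 0,0,0,0,3.6,2.03,8.5, 0,0,0,0,3.6,2.03,8.5, 0,0,0,0,3.6,2.03,8.5, 0,0,0,0,3.6,2.03,8.5, 0,0,0,0,3.6,2.03,8.5, 0,0,0,0,3.6,2.03,8.5, 0,0,0,0,3.6,2.03,8.5, 0,0,0,0,3.26,1.9,8.5, 0.83,0,0,1.5,0,0,8.5, 0.83,0,0,1.5,0,0,8.5, 0,0,0,1,0,0,8.5]'>/dev/null
python3 -m creep '[0,0,0,0,0,0,8.5]'>/dev/null
python3 go.py 370 262.7 77 165.4
python3 - <<'E'
from h import *
m=robot.camera_model("wrist");im=robot.get_image("wrist")
a=np.radians(75.4);u=np.array([np.cos(a),np.sin(a)]);v=np.array([-u[1],u[0]])
P=[[*(np.array([.370,.2627])+i*.026*u+j*.026*v),.095] for i in(-1,1) for j in(-1,1)]
for q in proj(m,P): cv2.circle(im,tuple(q.round().astype(int).tolist()),3,(0,0,255),1)
cv2.imwrite("pics/w7.png",im)
E
```

```text
t 23.1 tcp [369.8 262.4 193.1] yaw 165.46 w 85.0 F [-0.2  0.1 -0.3] q [ 26.  11. -25.  54.  -0. -49.]
shift cm (tool xyz) [11.61 -0.03  0.05] norm 11.61 ax units 0.01 tilt 0.09 -0.08
```

View pics/w7.png

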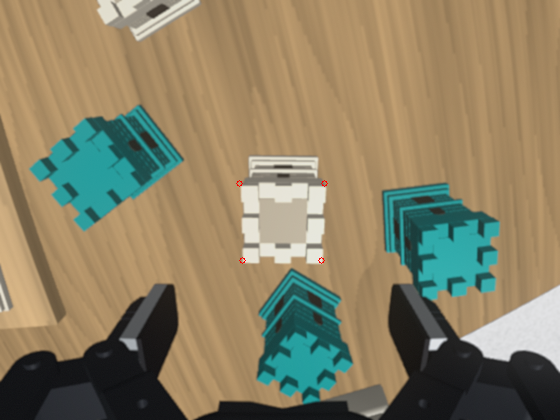

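The two_storey is square in the jaws at (241–326, 183–262) as predicted. Its turquoise neighbours are about 20 mm clear of the finger paths, so I'll go down with a slightly narrower opening.

```bash
python3 -m creep '[0,0,0,2,-0.03,0.05,7.5, 0,0,0,2.5,0,0,7.5, 0,0,0,2.5,0,0,7.5, 0,0,0,2.5,0,0,7.5, 0,0,0,1.3,0,0,7.5, 0,0,0,0.8,0,0,7.5, 0,0,0,0,0,0,4.8, 0,0,0,0,0,0,4.8, 0,0,0,0,0,0,4.8,0,0,0,0,0,0,4.8,0,0,0,0,0,0,4.8]' 40 >/dev/null
python3 go.py 370 262.7 77 165.4
python3 -m creep '[0,0,0,-0.8,0,0,4.8, 0,0,0,-1.8,0,0,4.8, 0,0,0,-2.5,0,0,4.8, 0,0,0,-2.5,0,0,4.8, 0,0,0,-2.5,0,0,4.8, 0,0,0,-1.5,0,0,4.8, 0,0,0,-0.4,0,0,4.8, 0,0,0,0,0,0,4.8]' >/dev/null
python3 go.py 638 -36.5 197 175.2
```

```text
t 24.52 tcp [371.2 263.4  78.5] yaw 165.38 w 51.5 F [-1.4  0.7  7.2] q [ 26.  20. -34.  37.   0. -49.]
shift cm (tool xyz) [ 0.15  0.1  -0.1 ] norm 0.21 ax units -0.0 tilt -0.04 0.04
t 25.52 tcp [370.7 263.1 197.9] yaw 165.38 w 51.8 F [ 0.8 -0.1 -1.2] q [ 26.  11. -24.  55.  -0. -49.]
shift cm (tool xyz) [  0.09 -33.43 -22.24] norm 40.15 ax units -1.96 tilt 0.01 -0.01
```

```bash
python3 -m creep '[0,0,0,0,-1,-2.2,4.8, 0,0,0,0,-1.8,-4,4.8, 0,0,0,0,-1.8,-4,4.8, 0,0,0,0,-1.8,-4,4.8, 0,0,0,0,-1.8,-4,4.8, 0,0,0,0,-1.8,-4.04,4.8, 0,0,0,0,-3.5,0,4.8, 0,0,0,0,-4.3,0,4.8, 0,0,0,0,-4.3,0,4.8, 0,0,0,0,-4.3,0,4.8, 0,0,0,0,-4.3,0,4.8, 0,0,0,0,-2.73,0,4.8]'>/dev/null
python3 -m creep '[-0.98,0,0,1,0,0,4.8, -0.98,0,0,1,0,0,4.8, 0,0,0,1,0,0,4.8, 0,0,0,0,0,0,4.8]'>/dev/null
python3 go.py 638 -36.5 106.5 175.2
python3 tile.py pics/w8.png
```

```text
t 27.52 tcp [637.3 -36.3 166.6] yaw 175.07 w 51.5 F [ 0.  -0.9 -0.8] q [-10.  32.   3.  61.  -0. -95.]
shift cm (tool xyz) [ 6.01 -0.09 -0.02] norm 6.01 ax units -0.03 tilt 0.14 0.01
tile (227, 151, 111, 38) [634.7 -61.6] [27.  78.4] 85.5
tile (226, 0, 123, 128) [ 626.6 -132.5] [79.  78.5] 82.0
```

View pics/w8.png

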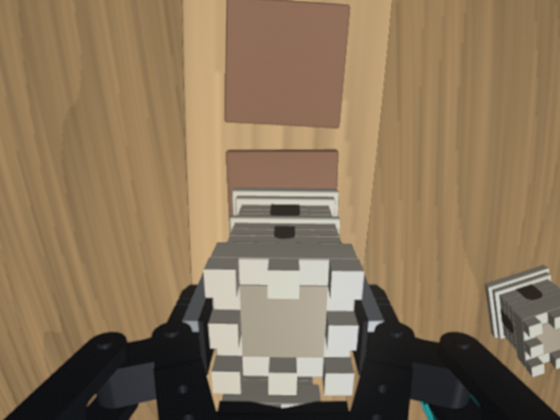

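```bash
python3 - <<'E'
from h import *
m=robot.camera_model("wrist")
w=onz(m,[[232,190],[339,190]],.0961);print(w.round(4),np.linalg.norm(w[0]-w[1]))
c=w.mean(0)[:2]+.029*np.array([np.cos(np.radians(85.1)),np.sin(np.radians(85.1))]);print(c)
E
```

```text
[[ 0.662  -0.0668  0.0961]
 [ 0.6041 -0.0618  0.0961]] 0.05808484841619295
[ 0.63554078 -0.03542721]
```

```bash
python3 -m creep '[0,0,0,1.2,-0.07,0,4.8, 0,0,0,1.8,-0.06,0,4.8, 0,0,0,1.3,0,0,4.8, 0,0,0,0.8,0,0,4.8, 0,0,0,0.3,0,0,4.8, 0,0,0,0.1,0,0,4.8,0,0,0,0,0,0,4.8]'>/dev/null
python3 go.py 638.6 -36.3 106.5 175.2
```

```text
t 28.45 tcp [639.7 -36.6 113.4] yaw 175.18 w 51.0 F [-0.3 -0.8 -0.4] q [-10.  35.  -1.  54.  -0. -95.]
shift cm (tool xyz) [0.69 0.12 0.02] norm 0.7 ax units -0.0 tilt -0.04 -0.01
```

```bash
python3 -m creep '[0,0,0,0.25,0.04,0,4.8, 0,0,0,0.18,0.03,0,4.8, 0,0,0,0.1,0,0,4.8, 0,0,0,0.05,0,0,4.8, 0,0,0,0,0,0,4.8]'>/dev/null
python3 go.py 638.6 -36.3 106.5 175.2
```

```text
t 29.07 tcp [638.8 -36.5 107.2] yaw 175.18 w 51.6 F [-0.5 -0.5 -1.4] q [-10.  35.  -2.  53.  -0. -95.]
shift cm (tool xyz) [0.07 0.02 0.02] norm 0.07 ax units -0.0 tilt 0.0 -0.0
```

```bash
python3 -m creep '[0,0,0,0.05,0,0,4.8, 0,0,0,0.04,0,0,4.8, 0,0,0,0,0,0,4.8]'>/dev/null
python3 go.py 638.6 -36.3 106.5 175.2
```

```text
t 29.45 tcp [638.8 -36.5 106.6] yaw 175.18 w 51.2 F [-0.8  0.9  2.8] q [-10.  35.  -2.  53.  -0. -95.]
shift cm (tool xyz) [0.01 0.02 0.02] norm 0.03 ax units -0.0 tilt -0.02 -0.0
```

```bash
python3 -m creep '[0,0,0,0,0,0,6, 0,0,0,0,0,0,8.5, 0,0,0,0,0,0,8.5, 0,0,0,0,0,0,8.5, 0,0,0,-0.8,0,0,8.5, 0,0,0,-2.5,0,0,8.5, 0,0,0,-3,0,0,8.5, 0,0,0,-2.5,0,0,8.5, 0,0,0,-1,0,0,8.5, 0,0,0,0,0,0,8.5]'>/dev/null
python3 tile.py pics/w9.png
python3 go.py 428.5 81.8 204 193
```

```text
tile (237, 143, 97, 44) [635.1 -57.5] [34.8 78.3] 85.9
tile (236, 11, 108, 112) [ 626.7 -132.2] [78.7 78.5] 82.0
t 30.75 tcp [638.6 -36.4 203.8] yaw 175.18 w 85.0 F [-0.2 -0.7  0.3] q [-10.  31.   6.  65.  -0. -95.]
shift cm (tool xyz) [-1.000e-02  2.193e+01  1.002e+01] norm 24.1 ax units -3.56 tilt 0.03 0.0
```

View pics/w9.png

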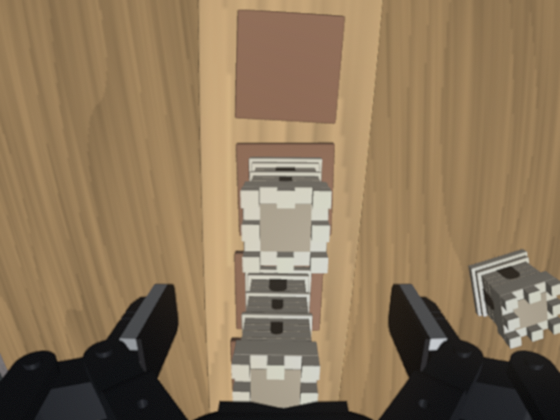

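Two_storey is centred: its foot spans 249–322 on a tile spanning 237–334. Last is the gatehouse.

```bash
python3 -m creep '[0,0,0,0,1.9,0,8.5, 0,0,0,0,4,0,8.5, 0,0,0,0,4,0.5,8.5, 0,0,0,0,4,2,8.5, 0,0,0,0,4,3.5,8.5, 0,0,0,0,4,4.02,8.5, -0.89,0,0,1,0,0,8.5, -0.89,0,0,1,0,0,8.5, -0.89,0,0,1,0,0,8.5, -0.89,0,0,1,0,0,8.5, 0,0,0,0,0,0,8.5]'>/dev/null
python3 go.py 428.5 81.8 47 193
python3 - <<'E'
from h import *
m=robot.camera_model("wrist");im=robot.get_image("wrist")
a=np.radians(13);u=np.array([np.cos(a),np.sin(a)]);v=np.array([-u[1],u[0]])
P=[[*(np.array([.4285,.0818])+i*.026*u+j*.026*v),.065] for i in(-1,1) for j in(-1,1)]
for q in proj(m,P): cv2.circle(im,tuple(q.round().astype(int).tolist()),3,(0,0,255),1)
cv2.imwrite("pics/w10.png",im)
E
```

```text
t 32.12 tcp [427.7  81.8 163. ] yaw -167.05 w 84.8 F [-0.2  0.1 -0.1] q [   1.   11.  -30.   49.   -0. -102.]
shift cm (tool xyz) [11.6  -0.11 -0.02] norm 11.6 ax units -0.01 tilt 0.16 0.03
```

View pics/w10.png

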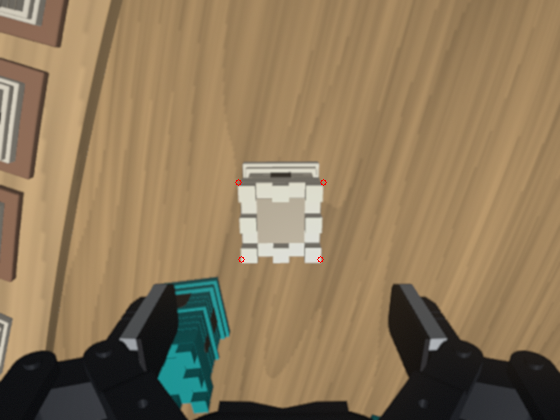

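```bash
python3 - <<'E'
from h import *
m=robot.camera_model("wrist");s=robot.observe()
for z,P in((.008,[[219,279],[230,335]]),(.095,[[192,345],[214,355],[209,411]])):
    w=onz(m,P,z);print((w-s["tool_pos"])@s["tool_rot"]*1000)
E
```

```text
[[155.51467579 -53.15646984  71.90853429]
 [155.54804072 -46.69224916 128.5681085 ]]
[[ 68.50793256 -56.52875511  71.78366892]
 [ 68.53671175 -43.10087992  79.34969857]
 [ 68.54104158 -50.03536747 127.59441708]]
```

The gatehouse is square in the jaws at (240–322, 182–262). The turquoise tower beside it is about 72 mm away sideways, clear of the 42 mm body half-width. Descend and grip.

```bash
python3 -m creep '[0,0,0,2,-0.06,0,7.5, 0,0,0,2.5,-0.05,0,7.5, 0,0,0,2.5,0,0,7.5, 0,0,0,2.5,0,0,7.5, 0,0,0,1.3,0,0,7.5, 0,0,0,0.8,0,0,7.5, 0,0,0,0,0,0,4.8, 0,0,0,0,0,0,4.8, 0,0,0,0,0,0,4.8,0,0,0,0,0,0,4.8,0,0,0,0,0,0,4.8]' 40 >/dev/null
python3 go.py 428.5 81.8 47 193
python3 -m creep '[0,0,0,-0.8,0,0,4.8, 0,0,0,-1.8,0,0,4.8, 0,0,0,-2.5,0,0,4.8, 0,0,0,-2.5,0,0,4.8, 0,0,0,-1.5,0,0,4.8, 0,0,0,-0.4,0,0,4.8, 0,0,0,0,0,0,4.8]' >/dev/null
python3 go.py 627.7 -133.2 142 172
```

```text
t 33.55 tcp [430.5  82.   48.8] yaw -167.03 w 51.6 F [-0.8  0.   7.5] q [   1.   21.  -38.   31.   -0. -102.]
shift cm (tool xyz) [0.18 0.2  0.02] norm 0.26 ax units -0.01 tilt -0.05 -0.01
t 34.42 tcp [429.9  82.  143.2] yaw -167.02 w 51.3 F [ 0.5 -0.2 -1.4] q [   1.   13.  -31.   46.    0. -102.]
shift cm (tool xyz) [  0.12 -14.44 -25.42] norm 29.23 ax units 4.2 tilt 0.0 0.0
```

```bash
python3 -m creep '[0,0,0,0,0,-1.8,4.8, 0,0,0,0,0,-4,4.8, 0,0,0,0,0,-4,4.8, 0,0,0,0,0,-4,4.8, 0,0,0,0,0,-4,4.8, 0,0,0,0,0,-4,4.8, 0,0,0,0,0,-3.6,4.8, 1,0,0,0,0,0,4.8, 1,0,0,0,0,0,4.8, 1,0,0,0,0,0,4.8, 1,0,0,0,0,0,4.8, 0.2,0,0,0,0,0,4.8]'>/dev/null
python3 go.py 627.7 -133.2 142 172
```

```text
t 35.92 tcp [ 486.6 -165.2  142.4] yaw 171.96 w 51.6 F [ 0.3  0.  -0.9] q [ -27.   20.  -20.   49.    0. -109.]
shift cm (tool xyz) [  0.03 -13.53   5.14] norm 14.47 ax units -0.01 tilt 0.09 0.03
```

```bash
python3 -m creep '[0,0,0,0,-2,0.8,4.8, 0,0,0,0,-4,1.5,4.8, 0,0,0,0,-4,1.5,4.8, 0,0,0,0,-3.53,1.34,4.8, 0,0,0,0,0,0,4.8, 0,0,0,0,0,0,4.8]'>/dev/null
python3 go.py 627.7 -133.2 76.8 172
python3 tile.py pics/w11.png
```

```text
t 36.67 tcp [ 627.3 -133.2  142.4] yaw 172.04 w 51.8 F [-0.7 -0.4 -2.2] q [ -19.   33.    1.   58.   -0. -101.]
shift cm (tool xyz) [ 6.56 -0.05  0.01] norm 6.56 ax units 0.01 tilt 0.11 0.01
tile (223, 156, 121, 50) [ 623.3 -155.8] [33.  78.5] 82.0
```

View pics/w11.png

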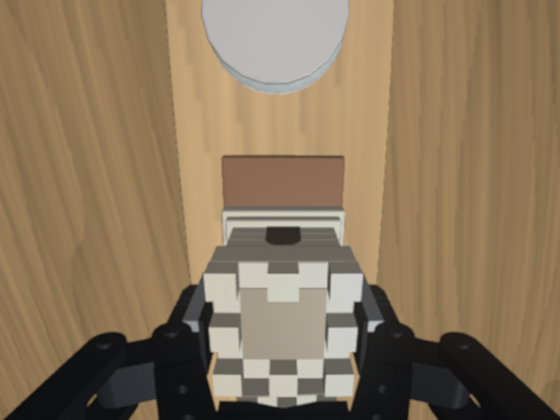

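```bash
python3 - <<'E'
from h import *
m=robot.camera_model("wrist")
w=onz(m,[[223,209],[345,209]],.1016);print(w.round(4),np.linalg.norm(w[0]-w[1]))
c=w.mean(0)[:2]+.029*np.array([np.cos(np.radians(82)),np.sin(np.radians(82))]);print(c)
E
```

```text
[[ 0.6503 -0.1642  0.1016]
 [ 0.5938 -0.1563  0.1016]] 0.057066872711879456
[ 0.62606513 -0.13153048]
```

```bash
python3 -m creep '[0,0,0,1.2,-0.05,-0.03,4.8, 0,0,0,1.8,-0.03,0,4.8, 0,0,0,1.8,0,0,4.8, 0,0,0,0.8,0,0,4.8, 0,0,0,0.3,0,0,4.8, 0,0,0,0.1,0,0,4.8,0,0,0,0,0,0,4.8]'>/dev/null
python3 go.py 628 -133.5 76.8 172
```

```text
t 37.6 tcp [ 629.3 -134.    83.8] yaw 171.98 w 51.1 F [ 0.2  0.3 -0.5] q [ -19.   36.   -3.   51.   -0. -101.]
shift cm (tool xyz) [0.7  0.14 0.03] norm 0.71 ax units -0.0 tilt -0.05 -0.01
```

```bash
python3 -m creep '[0,0,0,0.25,0.04,0.02,4.8, 0,0,0,0.18,0.03,0,4.8, 0,0,0,0.1,0,0,4.8, 0,0,0,0.05,0,0,4.8, 0,0,0,0,0,0,4.8]'>/dev/null
python3 go.py 628 -133.5 76.8 172
```

```text
t 38.23 tcp [ 628.3 -133.6   77.5] yaw 171.98 w 51.6 F [ 0.   0.1 -1.2] q [ -19.   37.   -3.   50.   -0. -100.]
shift cm (tool xyz) [0.07 0.03 0.  ] norm 0.07 ax units -0.0 tilt 0.0 -0.0
```

```bash
python3 -m creep '[0,0,0,0.05,0,0,4.8, 0,0,0,0.04,0,0,4.8, 0,0,0,0,0,0,4.8]'>/dev/null
python3 go.py 628 -133.5 76.8 172
```

```text
t 38.6 tcp [ 628.3 -133.6   76.8] yaw 171.98 w 51.4 F [-1.6 -0.1  3.1] q [ -19.   37.   -3.   50.   -0. -100.]
shift cm (tool xyz) [0.   0.03 0.  ] norm 0.03 ax units -0.0 tilt -0.01 -0.0
```

```bash
python3 -m creep '[0,0,0,0,0,0,6, 0,0,0,0,0,0,8.5, 0,0,0,0,0,0,8.5, 0,0,0,0,0,0,8.5, 0,0,0,-0.8,0,0,8.5, 0,0,0,-2.5,0,0,8.5, 0,0,0,-4,0,0,8.5, 0,0,0,-4,0,0,8.5, 0,0,0,-4,0,0,8.5, 0,0,0,-2,0,0,8.5, 0,0,0,0,0,0,8.5]'>/dev/null
python3 tile.py pics/w12.png
python3 -m creep '[0,0,0,0,3,-3,8.5, 0,0,0,0,4,-4,8.5, 0,0,0,0,4,-4,8.5, 0,0,0,0,4,-4,8.5, 0,0,0,0,4,-4,8.5, 0,0,0,0,4,-4,8.5, 0,0,0,0,3,-4,8.5, 0,0,0,0,2,-3,8.5, 0,0,0,0,0,0,8.5, 0,0,0,0,0,0,8.5]'
python3 - <<'E'
from h import *
cv2.imwrite("pics/t13.png",robot.get_image("top"));cv2.imwrite("pics/s13.png",robot.get_image("side"))
E
```

```text
tile (249, 233, 78, 27) [634.3 -62.8] [28.6 78.4] 82.1
tile (244, 137, 85, 81) [ 626.6 -132.8] [78.  78.2] 81.9
t: 41.28
tool_pos: [0.3092, -0.3907, 0.2487]
tool_rot: [[-0.001, -0.99, 0.14], [0.002, 0.14, 0.99], [-1.0, 0.001, 0.002]]
ft_force: [-0.4, 0.0, 0.2]
width: 0.0848
```

View pics/w12.png

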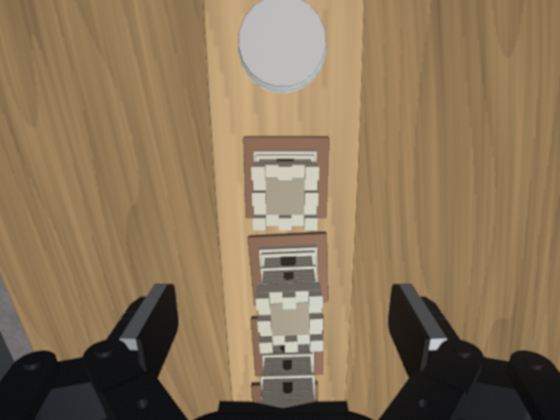

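View pics/t13.png

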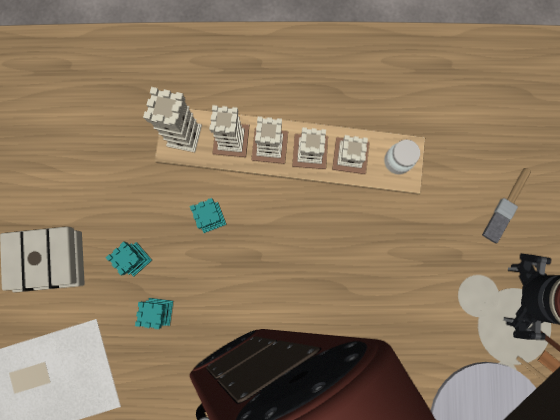

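View pics/s13.png

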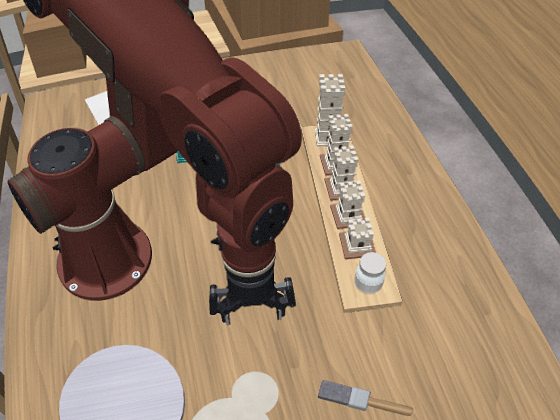

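The row steps down from the master to the jar: four at (226,120), three at (269,131), two at (312,141), gate at (353,150) in the top view, all upright. Final numeric check.

```bash
python3 - <<'E'
from h import *
a=cv2.imread("pics/top0.png");b=cv2.imread("pics/t13.png")
for n,(x0,y0,x1,y1) in dict(master=(140,80,201,152),jar=(384,135,424,178)).items():
    print(n,"mean abs diff",np.abs(a[y0:y1,x0:x1].astype(int)-b[y0:y1,x0:x1]).mean().round(2))
m=robot.camera_model("top")
im4=cv2.resize(b,None,fx=4,fy=4,interpolation=cv2.INTER_CUBIC);hsv=cv2.cvtColor(im4,cv2.COLOR_BGR2HSV)
H=dict(four=(.183,(225,119),(666.9,152.8),84.2),three=(.153,(269,130),(651,60.2),83.9),two=(.123,(312,140),(636.9,-35.8),85.3),gate=(.093,(353,149),(626.4,-132.6),81.9))
vis=[]
for n,(z,(x,y),t,ta) in H.items():
    s=slice((y-24)*4,(y+24)*4),slice((x-24)*4,(x+24)*4);h=hsv[s]
    mk=((h[...,2]>192)&(h[...,1]<45)).astype(np.uint8);mk=cv2.morphologyEx(mk,cv2.MORPH_OPEN,np.ones((7,7)))
    c=np.vstack([q for q in cv2.findContours(mk,cv2.RETR_EXTERNAL,cv2.CHAIN_APPROX_NONE)[0] if cv2.contourArea(q)>150]).reshape(-1,2)
    w=onz(m,(c+[(x-24)*4,(y-24)*4]+.5)/4-.5,z)[:,:2].astype(np.float32)*1000
    k=np.linalg.norm(w-t,axis=1)<45;w=w[k]
    r=cv2.minAreaRect(w);print(n,np.round(r[0],1),np.round(r[1],1),round(r[2],1),"off",np.round(np.array(r[0])-t,1),"tile ang",ta)
    v=im4[s].copy();v[mk>0]=(0,0,255);vis.append(v)
cv2.imwrite("pics/chk.png",np.hstack(vis))
E
```

```text
master mean abs diff 4.26
jar mean abs diff 5.1
four [665.3 151.2] [51.4 53.7] 84.6 off [-1.6 -1.6] tile ang 84.2
three [650.9  59.8] [51.2 52.6] 83.9 off [-0.1 -0.4] tile ang 83.9
two [636.6 -34.4] [55.2 53. ] 84.5 off [-0.3  1.4] tile ang 85.3
gate [ 627.3 -132.1] [50.8 52.7] 82.4 off [0.9 0.5] tile ang 81.9
```

View pics/chk.png

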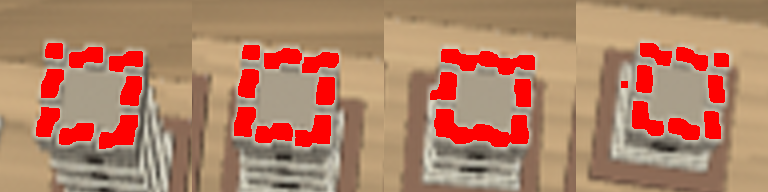

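```bash
python3 - <<'E'
from h import *
a=cv2.imread("pics/top0.png",0).astype(np.float32);b=cv2.imread("pics/t13.png",0).astype(np.float32)
for n,(x0,y0,x1,y1) in dict(master=(140,80,201,152),jar=(384,135,424,178),knife=(480,165,535,245),turq=(105,235,175,332)).items():
    print(n,cv2.phaseCorrelate(a[y0:y1,x0:x1].copy(),b[y0:y1,x0:x1].copy()),np.abs(a[y0:y1,x0:x1]-b[y0:y1,x0:x1]).mean())
print(robot.hand_in(),robot.observe()["t"])
E
```

```text
master ((-0.014345961658918327, 0.013645527643028288), 1.002421093535506) 4.4253187
jar ((-0.014826352854143465, 0.4926327278868676), 1.0086838716930813) 5.2
knife ((-0.07044178617108088, -0.04961857634474143), 0.9941636099418004) 4.0163636
turq ((0.018192852823908368, -0.06519658521717275), 0.7505969522396724) 5.573785
the job is handed in; nothing more can be done
the job is handed in; nothing more can be done
```

The four towers are lined up on the board, stepping down from the master tower: four_storey, three_storey, two_storey, gatehouse. I set each one down until the wrist force showed contact (about 3–5 N) before letting go. The job is handed in, and the clock read about 41 s at the last move.

- **Position:** in the last top view the parapets sit within about 2 mm of their tile centres and are square to the tiles within about 1°. All four stand upright. two_storey's parapet measured up to 55 mm in that view, where it should be 52 mm, so its figure is less certain.
- **Camera disagreement:** the side camera put the tiles about 2 mm away from where the top and wrist views put them, which is within the stated calibration.
- **Master, jar and look-alikes:** the master and two of the three turquoise look-alikes match the first picture to within 0.1 px. The third I checked only by eye. The jar's picture shifted by 0.5 px (about 1 mm), more than the rest. I saw no contact with it, and the gripper was last near it when setting down the gatehouse, so I take that for lighting or noise, but I did not settle it before handing in.

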